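# Sort short-filled cans from a sloped rack by weight

## Task

Sort the three look-alike cans on the sloped rack by weight, which you can feel by lifting them: any can under 300 g is a short fill and goes into the round steel pan, any can of 300 g or more goes into the rectangular cardboard tray (there may be none to three of either kind). Set every can down gently and upright on the floor of its container, let go, and leave the other things on the table where they are.

Things in the scene. Friction and masses are not known exactly. Their poses are not given: they have to be found in the camera images.
- can_a: closed drinks can, aluminium with plain black sleeve, 60 mm diameter, 168 mm tall; the three look alike but each weighs anything from 135 to 480 g. Origin: centre of its underside; z: along the can to its lid. Starts in the lowest place of the sloped rack, leaning 30 degrees from vertical to the rack's low end. Grip it across the rack, 30 to 50 mm below the lid
- can_b: closed drinks can, aluminium with plain black sleeve, 60 mm diameter, 168 mm tall; the three look alike but each weighs anything from 135 to 480 g. Origin: centre of its underside; z: along the can to its lid. Starts in the middle place of the sloped rack, leaning 30 degrees from vertical to the rack's low end. Grip it across the rack, 30 to 50 mm below the lid
- can_c: closed drinks can, aluminium with plain black sleeve, 60 mm diameter, 168 mm tall; the three look alike but each weighs anything from 135 to 480 g. Origin: centre of its underside; z: along the can to its lid. Starts in the highest place of the sloped rack, leaning 30 degrees from vertical to the rack's low end. Grip it across the rack, 30 to 50 mm below the lid
- rack: white sloped can rack on steel legs, fixed, 90 mm wide, 290 mm long. Origin: on the table below it; x: level, uphill (away from the robot, but yawed a little), y: across, z: up. Its floor rises along x at 30 degrees; three cans stand square to the slope, 80 mm apart along it. Side walls rise 25 mm above the floor; a 60 mm head board closes the uphill end
- rack_mid (a point): the point on the rack's sloped floor under the middle can, at x = 50, y = 0, z = 88 mm of the rack's frame. Downhill of each can, and touching it, stands a cross plate 70 mm high measured square to the floor: lift a can some 80 mm along its own axis to take it out
- tray: low open rectangular cardboard tray, fixed to the table, 268 mm (x) by 100 mm (y) outside, 38 mm high, walls and floor 4 mm thick, for full cans; room for three cans in a row along x, for instance at x = -80, 0 and +80 mm. Origin: centre of its underside
- pan: low round steel pan, fixed to the table, 224 mm across the rim and 210 mm at the foot, 28 mm high, wall 3 mm, floor 4 mm thick, for short-filled cans; room for three cans, for instance 52 mm from its centre, 120 degrees apart. Origin: centre of its underside
- tape_roll: bystander: roll of tape lying flat, 84 mm across, 45 mm high. Origin: centre of its underside
- end_stack: bystander: stack of can ends, 54 mm across, 55 mm high. Origin: centre of its underside
- tumbler: bystander: dark steel tumbler, 72 mm across, 100 mm high. Origin: centre of its underside
- bottle: bystander: white plastic bottle, 62 mm across, 165 mm high. Origin: centre of its underside
- jar: bystander: glass jar, 80 mm across, 90 mm high. Origin: centre of its underside
- brush: bystander: hand brush lying flat along its x. Origin: centre of its underside

How it is judged:
By the outcome, as a careful person would: the job done as asked, in the order asked, and still so for the second after the job is handed in, with the robot touching nothing.
It also fails if it takes over 72 s, if anything falls off the work surface, if the arm or the gripper's body presses on something with over 40 N, if the wrist force passes 120 N, or if a joint passes its speed limit or range.

## Robot

A 6-joint arm with a two-finger parallel gripper is mounted at the origin on the work surface. World frame = base frame: x ahead of the robot, y to its left, z up, the work surface at z = 0. Lengths are in m, angles in degrees, forces in N, time in s.
With the tool pointing down it reaches from about 0.325 to 0.85 m from the base axis. Payload 4.4 kg.
Tool frame: the origin (TCP) lies between the finger pads; the fingertips stand tips_ahead ahead of it and the grasp point (between the pads) lies 6 mm ahead of it (tips_ahead is the distance from the TCP to the fingertips, in m); z points along the fingers, y is the line along which they close (so a half turn about z gives the same grasp; the last joint's range is limited). The gripper opens to 94 mm and grips with 3 to 60 N. Pads are 16 mm wide; open, the fingers measure 119 mm over their backs; the gripper's body (75 mm by 177 mm) begins 78 mm behind the grasp point.
Start: joints at [68.44, 11.837, 88.321, -0, 79.842, -8.623], TCP at [0.129, 0.56, 0.205] pointing down, gripper open.
Joint ranges: [-156.59, 156.59], [-49.26, 127.26], [12.9, 141.05], [-63.56, 243.56], [4.71, 150.69], [-161.64, 161.64]. Speed limits (degrees/s): [159.86, 159.86, 180, 180, 180, 180].

## Interface

Orientations are given as [roll, pitch, yaw] about the fixed x, y, z axes, in that order (R = Rz(yaw) Ry(pitch) Rx(roll)).
In Python, from workcell import get_obs, read_camera, camera_info, finish_job, tips_ahead gives the robot as it stands.
- The arm moves only by the tool drive_tool, never from a script. Its argument "rows" is a list of rows, each a list of 7 numbers: the shift along the world's x, y, z in units of 0.04 m (1.0 is 0.04 m), then the turn, a rotation vector about the world's x, y, z in units of 0.12 rad (1.0 is 0.12 rad), then the opening, from -1 (shut) to 1 (fully open). In form: [[x, y, z, wx, wy, wz, gripper], ...]. A call has 1 to 20 rows; each row shifts and turns the commanded pose from where the row before left it; what a row does not reach is not made up. A row lasts 1/8 s, in which the tool goes at most 62.5 mm and 10.7 degrees, less where a joint would pass 70% of its speed; a pose out of reach is approached as far as the arm can. A call with a number of a shift or a turn outside -1 to 1 is refused whole. A call with a gripper value outside its range is refused whole. The fingers move at their own pace and stop on an object; the grip force is fixed at half the most. Time passes only in rows, so rows that do not move let the fingers close. It gives the time, the measured TCP pose, the force, the opening and the grip force at its end, in the units of the state.
- get_obs(): the state, without advancing time (a new reading comes with each control period).
- read_camera(name): name is "scene" or "top"; returns the picture (400x640x3 uint8, red, green, blue); there is no depth.
- camera_info(name): a dict with "fx", "fy", "cx", "cy" (pixels), "rvec" (rotation vector, rad) and "tvec" (3), from world to camera coordinates, as OpenCV has them. Camera axes: x right, y down, z forward; pixel columns grow to the right and rows downward; lengths in m; the calibration is good to about 2 mm. A picture is of the moment at which its call begins. camera_info takes no time and is no camera call.
- finish_job(): hands the job in; it is judged then, once.
The state is a dict: "clock": time; "q": joint angles; "qvel": joint speeds; "tau": joint torques, N m; "ee_pos": TCP position; "ee_rot": TCP orientation; "force": force on the tool from outside, world axes, zero at the start; "moment": the same for the moment, N m; "finger_gap": opening from 0.0 (shut) to 1.0 (fully open); "grip_force": force on a finger pad.
Only numpy, scipy, OpenCV 4.12 (cv2) and the standard library are available. Lean on these libraries where they do the work, as an engineer would, in place of code of your own. Each camera call takes 0.05 s, during which the arm holds its last target. There are 200 camera calls.

## Working session

There is one attempt and no reset: what is moved stays moved. The work goes in short steps, Python scripts to look and compute and a tool call to move; the robot and the scene stay as the last step left them, time stands still between calls to the robot, and variables do not carry over. Pictures are saved under pics/ and viewed, at most 10 in all, crops included, and the job is handed in when it is done.

Besides the shell and the picture viewer there is one more tool, called after "Emit:" as name(argument=value, ...), one argument or row to a line, values as JSON. drive_tool: Moves the arm, as the interface text tells. Its arguments: {"type":"object","properties":{"rows":{"type":"array","items":{"type":"array","items":{"type":"number","minimum":-1,"maximum":1}}}},"required":["rows"]}

```bash
mkdir -p pics; ls; python3 - <<'E'
from workcell import *
import cv2
for n in("scene","top"):
    cv2.imwrite(f"pics/{n}0.png",read_camera(n)[:,:,::-1]); print(n,camera_info(n))
o=get_obs();print(o,tips_ahead)
E
```

```text
pics
scene {'fx': 399.0856240865303, 'fy': 399.0856240865303, 'cx': 312.22255683450123, 'cy': 203.200737823858, 'rvec': array([ 1.75288159,  1.73513494, -0.74942014]), 'tvec': array([-0.06295632, -0.28514485,  1.76458578])}
top {'fx': 408.40037214381834, 'fy': 408.40037214381834, 'cx': 316.2562999989982, 'cy': 200.0266046791726, 'rvec': array([ 2.0682285 , -2.13858015,  0.24500588]), 'tvec': array([0.04028478, 0.53932065, 1.09445572])}
{'clock': 0.1, 'q': array([ 6.84413539e+01,  1.18822317e+01,  8.83937852e+01, -9.77989405e-06,
        7.98413283e+01, -8.62198454e+00]), 'qvel': array([ 0.01645333, -0.1405156 , -0.25800405,  0.0847919 , -0.14670391,
        0.00571622]), 'tau': array([-9.42063925e-04, -3.71864426e+01, -2.82293540e+01,  6.98862970e-02,
        3.12307198e-02, -5.83657879e-05]), 'ee_pos': array([0.12846455, 0.5597373 , 0.20410194]), 'ee_rot': array([-1.79883980e+02, -1.75822385e-02,  1.67063322e+02]), 'force': array([ 0.10086686, -0.54874678,  0.16515201]), 'moment': array([-0.07680419,  0.02448447, -0.05810682]), 'grip_force': 0.0, 'finger_gap': 1.0008223506103175} 0.025
```

View pics/scene0.png

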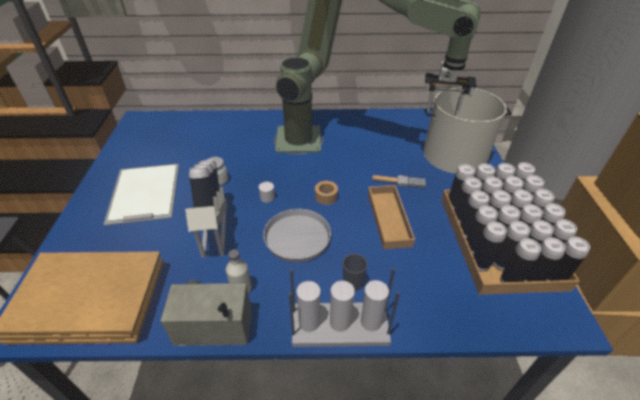

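View pics/top0.png

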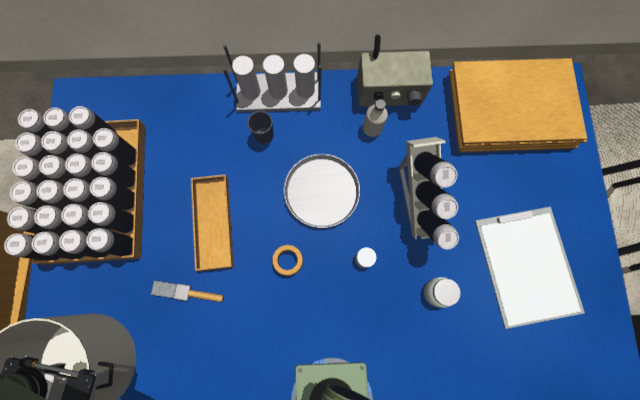

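The scene view shows the rack at left (can tops near 205,170), the pan (297,233) and the tray (390,215). The top view shows lids at about (444,174), (444,206) and (445,237), the pan (322,191) and the tray (211,222). The gripper is near or inside the pot rim at lower left.

```bash
cat > h.py <<'E'
import numpy as np,cv2
from workcell import *
def cam(n):
    c=camera_info(n);K=np.array([[c['fx'],0,c['cx']],[0,c['fy'],c['cy']],[0,0,1]])
    return K,cv2.Rodrigues(np.array(c['rvec']))[0],np.array(c['tvec'])
def ray(n,uv,z):
    K,R,t=cam(n);o=-R.T@t;d=R.T@np.linalg.inv(K)@[uv[0],uv[1],1];return o+d*(z-o[2])/d[2]
def proj(n,p):
    K,R,t=cam(n);q=K@(R@np.array(p)+t);return q[:2]/q[2]
E
python3 - <<'E'
from h import *
im=cv2.imread("pics/top0.png");hsv=cv2.cvtColor(im,cv2.COLOR_BGR2HSV)
def blobs(m,roi,mn):
    M=np.zeros_like(m);x0,y0,x1,y1=roi;M[y0:y1,x0:x1]=m[y0:y1,x0:x1]
    return sorted([c for c in cv2.findContours(M,cv2.RETR_EXTERNAL,cv2.CHAIN_APPROX_NONE)[0] if cv2.contourArea(c)>mn],key=cv2.contourArea)[::-1]
notblue=((hsv[...,1]<110)&(hsv[...,2]>90)).astype(np.uint8)*255
for roi,n in(((275,145,370,235),'pan'),((350,240,385,275),'ends'),((430,155,470,255),'lids'),((415,270,465,312),'bottle-jar')):
    for c in blobs(notblue,roi,60): 
        print(n,cv2.fitEllipse(c),cv2.boundingRect(c))
c=blobs(notblue,(275,145,370,235),60)[0];e=cv2.fitEllipse(c)
for z in(.028,):
    p=ray('top',e[0],z);print('pan',p,[np.linalg.norm(ray('top',(e[0][0]+s*e[1][0]/2,e[0][1]),z)-p) for s in(-1,1)])
org=((hsv[...,0]>8)&(hsv[...,0]<25)&(hsv[...,1]>90)).astype(np.uint8)*255
for c in blobs(org,(180,165,240,280),60)[:1]:
    r=cv2.minAreaRect(c);b=cv2.boxPoints(r);P=np.array([ray('top',q,.038) for q in b]);print('tray',r,P.round(4).tolist(),P.mean(0),[np.linalg.norm(P[i]-P[i-1]).round(4) for i in range(4)])
cv2.imwrite("pics/crop1.png",cv2.resize(im[130:260,390:480],None,fx=4.5,fy=4.5,interpolation=cv2.INTER_CUBIC))
im=cv2.imread("pics/scene0.png");cv2.imwrite("pics/crop2.png",np.hstack([cv2.resize(im[145:265,160:260],None,fx=4,fy=4),cv2.resize(im[60:180,410:510],None,fx=4,fy=4)]))
E
```

```text
pan ((321.39154052734375, 190.42420959472656), (73.77708435058594, 75.78823852539062), 91.89849090576172) (284, 154, 76, 74)
ends ((365.9460144042969, 256.89111328125), (19.518423080444336, 19.880884170532227), 160.53121948242188) (356, 247, 21, 21)
lids ((444.5229797363281, 174.01034545898438), (23.23664093017578, 26.349620819091797), 155.909423828125) (432, 161, 26, 28)
lids ((445.5255126953125, 205.76010131835938), (22.84091567993164, 25.78769874572754), 147.8470001220703) (433, 193, 26, 27)
lids ((446.48150634765625, 236.3185272216797), (22.34361457824707, 25.526216506958008), 154.69241333007812) (434, 224, 25, 26)
bottle-jar ((442.97882080078125, 292.0025329589844), (30.07608413696289, 33.20119857788086), 102.25564575195312) (427, 277, 34, 31)
pan [0.57642047 0.00591475 0.028     ] [np.float64(0.10807147133658918), np.float64(0.10809998578459763)]
tray ((211.04348754882812, 222.4670867919922), (93.67659759521484, 37.295204162597656), 86.53176879882812) [[0.6277, 0.3901, 0.038], [0.6309, 0.2813, 0.038], [0.3593, 0.2614, 0.038], [0.3566, 0.3646, 0.038]] [0.49363921 0.32435045 0.038     ] [np.float64(0.2722), np.float64(0.1088), np.float64(0.2723), np.float64(0.1033)]
```

View pics/crop1.png

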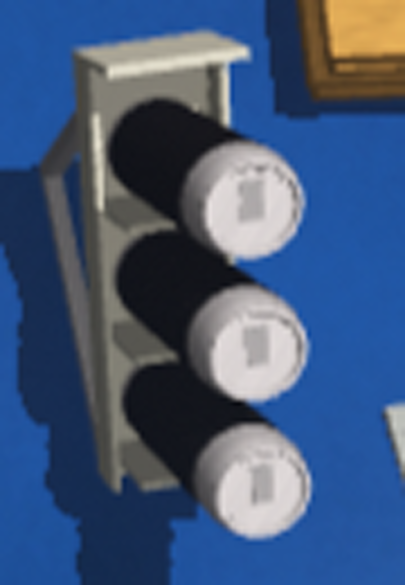

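View pics/crop2.png

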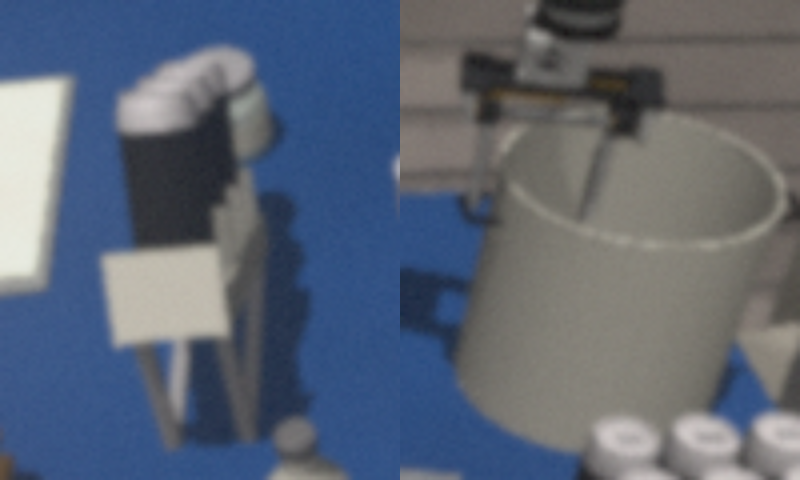

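The crops show the lid discs at top-view pixels c (446,175), b (447.1,206.7) and a (448.2,237.3). They also show the pot wall between the open fingers, so I must rise straight up first.

```bash
python3 - <<'E'
from h import *
L={k:ray('top',uv,z) for k,uv,z in(('c',(446,174.9),.2735),('b',(447.1,206.7),.2335),('a',(448.2,237.3),.1935))}
for k in L:print(k,L[k].round(4),proj('scene',L[k]).round(1))
d=L['c']-L['a'];print('len',np.hypot(*d[:2]),'exp .1386 yaw',np.degrees(np.arctan2(d[1],d[0])))
for k,uv,z in(('jar',(443,292),.09),('bottle',(379,104),.165),('tumbler',(261,122),.1),('tape',(287,260),.045)):print(k,ray('top',uv,z).round(3))
# rack features: head board top-edge corners & low corner in top view
u=np.radians(30);yaw=np.arctan2(d[1],d[0]);O=L['b'][:2]-np.array([np.cos(yaw),np.sin(yaw)])*-.034
print('rack O',O)
im=cv2.imread('pics/top0.png');sc=cv2.imread('pics/scene0.png')
def W(x,y,z):return np.array([O[0]+x*np.cos(yaw)-y*np.sin(yaw),O[1]+x*np.sin(yaw)+y*np.cos(yaw),z])
f=lambda s,y,h:W(.05+s*np.cos(u)-h*np.sin(u),y,.088+s*np.sin(u)+h*np.cos(u))
for n,I,roi in(('top',im,(380,120,490,260)),('scene',sc,(160,145,260,265))):
    big=cv2.resize(I[roi[1]:roi[3],roi[0]:roi[2]],None,fx=4,fy=4,interpolation=cv2.INTER_CUBIC)
    pts=[f(s,y,h) for s in(-.08,0,.08) for y,h in((-.03,.168),(.03,.168),(0,.168))]+[f(s,y,h) for s,h in((-.145,0),(.145,.06)) for y in(-.045,.045)]
    for p in pts:
        q=(proj(n,p)-roi[:2]+.5)*4; cv2.circle(big,tuple(int(v) for v in q),3,(0,0,255),-1)
    cv2.imwrite(f'pics/chk_{n}.png',big)
a=cv2.imread('pics/chk_top.png');b=cv2.imread('pics/chk_scene.png');h=max(len(a),len(b));pad=lambda x:np.vstack([x,np.zeros((h-len(x),x.shape[1],3),np.uint8)])
cv2.imwrite('pics/chk.png',cv2.resize(np.hstack([pad(a),pad(b)]),(800,533)))
E
```

```text
c [ 0.5415 -0.2802  0.2735] [197.5 166.9]
b [ 0.4739 -0.2882  0.2335] [201.8 163.6]
a [ 0.4056 -0.2962  0.1935] [205.7 160.5]
len 0.13684604371258774 exp .1386 yaw 6.736259041850258
jar [ 0.275 -0.301  0.09 ]
bottle [ 0.778 -0.156  0.165]
tumbler [0.765 0.173 0.1  ]
tape [0.376 0.109 0.045]
rack O [ 0.50768766 -0.28416683]
```

View pics/chk.png

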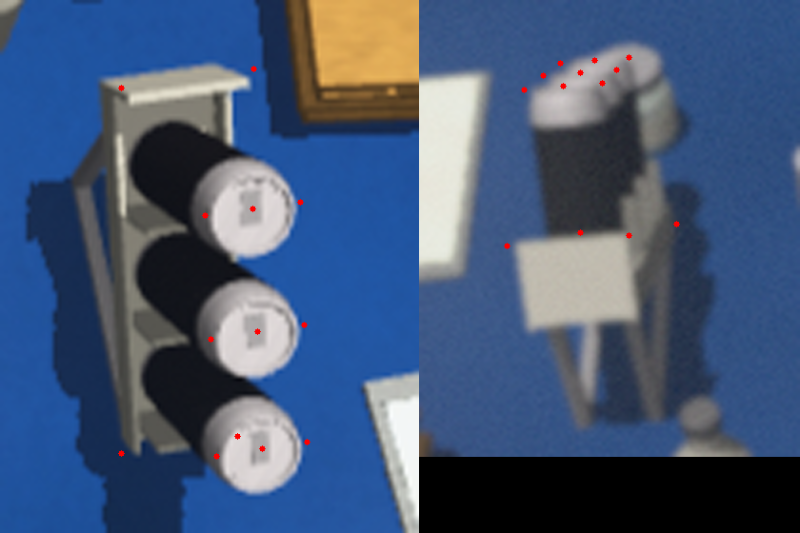

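Emit:
drive_tool(
  rows=[
    [0, 0, 1, 0, 0, 0, 1],
    [0, 0, 1, 0, 0, 0, 1],
    [0, 0, 1, 0, 0, 0, 1],
    [0, 0, 1, 0, 0, 0, 1],
    [0, 0, 1, 0, 0, 0, 1],
    [0, 0, 1, 0, 0, 0, 1],
  ],
)

```text
clock: 0.85
ee_pos: [0.1286, 0.5601, 0.4458]
ee_rot: [-179.9, -0.0, 167.1]
force: [1.0, 0.6, -0.4]
finger_gap: 0.998
grip_force: 0.0
```

The overlay shows the lids fitting to within a few pixels. The head board (178,82 in the crop) sits a little left of the prediction, so I'll refine the yaw from the left rack edge, whose corners are at (415.4,239.5) and (407,141).

```bash
python3 - <<'E'
from h import *
im=cv2.imread("pics/top0.png");hsv=cv2.cvtColor(im,cv2.COLOR_BGR2HSV)
A=ray('top',(415.4,239.5),.037);B=ray('top',(407,141),.2125);d=B-A
print(A,B,np.hypot(*d[:2]),np.degrees(np.arctan2(d[1],d[0])))
# lid faces: bright threshold, ellipse
for t in(150,175,195,210):
  m=((hsv[...,1]<60)&(hsv[...,2]>t)).astype(np.uint8)*255;M=np.zeros_like(m);M[155:255,430:470]=m[155:255,430:470]
  print(t,[tuple(np.round(np.r_[cv2.fitEllipse(cv2.convexHull(c))[0],cv2.fitEllipse(cv2.convexHull(c))[1]],1)) for c in cv2.findContours(M,0,1)[0] if cv2.contourArea(c)>60])
print(np.round([ (hsv[r,430:465,2]) for r in(174,206,237)]).tolist())
# head board near scene
E
```

```text
[ 0.42210161 -0.25449986  0.037     ] [ 0.65139516 -0.21152838  0.2125    ] 0.23328541003107373 10.614571272628694
150 [(np.float64(447.3), np.float64(236.8), np.float64(21.2), np.float64(24.6)), (np.float64(446.4), np.float64(206.4), np.float64(21.2), np.float64(24.8)), (np.float64(445.2), np.float64(174.4), np.float64(21.9), np.float64(25.6))]
175 [(np.float64(448.0), np.float64(237.8), np.float64(20.0), np.float64(22.6)), (np.float64(446.9), np.float64(207.0), np.float64(20.4), np.float64(23.3)), (np.float64(445.9), np.float64(174.9), np.float64(20.9), np.float64(23.9))]
195 [(np.float64(447.5), np.float64(238.3), np.float64(16.9), np.float64(21.2)), (np.float64(446.4), np.float64(207.6), np.float64(18.0), np.float64(22.0)), (np.float64(445.2), np.float64(176.5), np.float64(19.1), np.float64(20.2))]
210 [(np.float64(447.0), np.float64(239.2), np.float64(15.7), np.float64(18.0)), (np.float64(445.8), np.float64(208.5), np.float64(17.0), np.float64(18.1)), (np.float64(444.8), np.float64(176.2), np.float64(17.6), np.float64(18.7))]
[[58, 75, 81, 89, 98, 139, 210, 222, 221, 220, 219, 217, 216, 201, 176, 173, 173, 175, 192, 221, 223, 220, 218, 219, 208, 155, 163, 188, 162, 161, 160, 162, 162, 164, 162], [27, 44, 74, 79, 87, 101, 112, 144, 222, 221, 221, 220, 217, 210, 178, 175, 173, 173, 173, 188, 222, 223, 221, 218, 219, 203, 128, 176, 186, 165, 164, 165, 163, 163, 164], [43, 28, 35, 58, 76, 83, 92, 103, 141, 202, 221, 221, 220, 217, 218, 209, 176, 174, 172, 173, 189, 221, 222, 220, 218, 219, 203, 144, 194, 170, 160, 160, 160, 159, 158]]
```

```bash
python3 - <<'E'
from h import *
def e(n,p,q,z):
    A=ray(n,p,z);B=ray(n,q,z);d=A-B;print(n,A.round(4),B.round(4),'len',np.hypot(*d[:2]).round(4),'yaw',np.degrees(np.arctan2(-d[0],d[1])).round(2))
e('top',(406.7,141.1),(439.3,137.1),.2125);e('top',(410.4,146.7),(445.1,142.9),.2125)
g=lambda x,y:((x-419)/.952/4+160,y/.952/4+145)
e('scene',g(634,231),g(516,244),.2125)
# board faces via line fits in top: edge between light board top and blue beyond
im=cv2.imread("pics/top0.png");b=cv2.cvtColor(im,cv2.COLOR_BGR2HSV)[...,1]
for c in range(406,447,4):print(c,b[132:152,c].tolist())
# left wall outer edge per row
for r in range(150,240,10):
    row=b[r,395:420].astype(int);print(r,row.tolist())
E
```

```text
top [ 0.6512 -0.2107  0.2125] [ 0.6592 -0.2945  0.2125] len 0.0841 yaw 5.48
top [ 0.6359 -0.2188  0.2125] [ 0.6431 -0.3076  0.2125] len 0.0891 yaw 4.67
scene [ 0.6445 -0.2172  0.2125] [ 0.6574 -0.3037  0.2125] len 0.0874 yaw 8.51
406 [204, 204, 206, 206, 205, 204, 204, 205, 156, 93, 53, 92, 114, 116, 114, 135, 152, 153, 153, 166]
410 [205, 204, 204, 205, 204, 204, 206, 204, 59, 30, 30, 27, 22, 22, 27, 26, 26, 26, 25, 26]
414 [205, 204, 204, 205, 204, 204, 205, 143, 27, 30, 30, 29, 27, 26, 25, 27, 25, 25, 27, 25]
418 [205, 203, 204, 204, 204, 206, 198, 58, 29, 30, 29, 30, 27, 24, 27, 27, 27, 27, 25, 27]
422 [204, 203, 202, 204, 203, 203, 132, 20, 29, 30, 29, 27, 25, 26, 27, 27, 29, 27, 27, 22]
426 [204, 204, 202, 203, 205, 168, 41, 30, 30, 30, 30, 27, 25, 28, 27, 27, 27, 27, 25, 21]
430 [203, 203, 203, 203, 202, 89, 10, 30, 30, 30, 28, 25, 27, 26, 27, 27, 25, 29, 27, 27]
434 [202, 203, 203, 203, 141, 25, 30, 30, 30, 29, 27, 25, 28, 27, 29, 27, 29, 31, 29, 31]
438 [202, 200, 202, 202, 203, 117, 7, 32, 31, 26, 25, 27, 29, 28, 31, 29, 29, 29, 27, 26]
442 [204, 203, 204, 202, 200, 200, 18
[... 490 characters left out ...]
8, 49, 92, 85]
180 [183, 179, 183, 180, 183, 173, 93, 6, 8, 5, 22, 132, 175, 105, 11, 14, 18, 26, 27, 28, 26, 27, 23, 25, 25]
190 [183, 183, 179, 184, 184, 183, 181, 172, 90, 6, 5, 8, 19, 90, 50, 14, 14, 21, 26, 25, 12, 50, 85, 78, 85]
200 [183, 186, 182, 182, 183, 183, 183, 183, 186, 174, 91, 6, 5, 8, 0, 14, 14, 16, 25, 25, 25, 26, 25, 25, 17]
210 [183, 183, 183, 183, 183, 186, 183, 183, 183, 183, 183, 174, 93, 9, 3, 6, 14, 14, 17, 25, 25, 24, 24, 23, 19]
220 [196, 181, 183, 183, 183, 187, 183, 183, 186, 186, 186, 183, 188, 173, 93, 10, 10, 11, 16, 19, 25, 22, 19, 85, 94]
230 [203, 203, 204, 203, 205, 202, 187, 186, 189, 186, 186, 189, 189, 186, 188, 172, 93, 11, 11, 15, 23, 22, 18, 15, 18]
```

```bash
cat >> h.py <<'E'
from scipy.spatial.transform import Rotation as Ro
YAW=np.radians(6.8)
LID=dict(a=np.array([.4056,-.2937,.1935]),b=np.array([.4739,-.2857,.2335]),c=np.array([.5415,-.2777,.2735]))
AX=np.array([-.5*np.cos(YAW),-.5*np.sin(YAW),np.cos(np.radians(30))])
def rot(z,y):
    z=np.array(z)/np.linalg.norm(z);y=np.array(y,float);y-=z*(y@z);y/=np.linalg.norm(y);return Ro.from_matrix(np.c_[np.cross(y,z),y,z])
RT=rot(-AX,[np.sin(YAW),-np.cos(YAW),0])
def down(yawdeg):
    p=np.radians(yawdeg);return rot([0,0,-1],[np.sin(p),-np.cos(p),0])
def delta(tp,tr,p=None,r=None):
    o=get_obs();p=o['ee_pos'] if p is None else p;r=Ro.from_euler('xyz',o['ee_rot'],degrees=True) if r is None else r
    d=(np.array(tp)-p)/.04;w=(tr*r.inv()).as_rotvec()/.12
    print('units',d.round(2),w.round(2),'minrows',np.ceil(max(abs(np.r_[d,w]))))
    return tp,tr
E
python3 - <<'E'
from h import *
p,r=delta([.45,.15,.42],down(30))
p,r=delta(LID['a']+.06*AX,RT,p,r)
p,r=delta(LID['a']-.034*AX,RT,p,r);print(p)
E
```

```text
units [  8.03 -10.25  -0.64] [ 0.000e+00 -1.000e-02 -1.993e+01] minrows 20.0
units [ -1.85 -11.18  -4.36] [ 1.39 -4.17 -3.3 ] minrows 12.0
units [ 1.17  0.14 -2.04] [0. 0. 0.] minrows 3.0
[ 0.42248041 -0.29168713  0.16405514]
```

Emit:
drive_tool(
  rows=[
    [0.4, -0.51, -0.03, 0, 0, -1, 1],
    [0.4, -0.51, -0.03, 0, 0, -1, 1],
    [0.4, -0.51, -0.03, 0, 0, -1, 1],
    [0.4, -0.51, -0.03, 0, 0, -1, 1],
    [0.4, -0.51, -0.03, 0, 0, -1, 1],
    [0.4, -0.51, -0.03, 0, 0, -1, 1],
    [0.4, -0.51, -0.03, 0, 0, -1, 1],
    [0.4, -0.51, -0.03, 0, 0, -1, 1],
    [0.4, -0.51, -0.03, 0, 0, -1, 1],
    [0.4, -0.51, -0.03, 0, 0, -1, 1],
    [0.4, -0.51, -0.03, 0, 0, -1, 1],
    [0.4, -0.51, -0.03, 0, 0, -1, 1],
    [0.4, -0.51, -0.03, 0, 0, -1, 1],
    [0.4, -0.51, -0.03, 0, 0, -1, 1],
    [0.4, -0.51, -0.03, 0, 0, -1, 1],
    [0.4, -0.51, -0.03, 0, 0, -1, 1],
    [0.4, -0.51, -0.03, 0, 0, -1, 1],
    [0.4, -0.51, -0.03, 0, 0, -1, 1],
    [0.4, -0.51, -0.03, 0, 0, -1, 1],
    [0.4, -0.51, -0.03, 0, 0, -1, 1],
  ],
)

```text
clock: 3.35
ee_pos: [0.449, 0.1517, 0.4205]
ee_rot: [-180.0, 0.1, 29.3]
force: [-0.2, 0.8, -0.3]
finger_gap: 1.0
grip_force: 0.0
```

Emit:
drive_tool(
  rows=[
    [-0.12, -0.75, -0.1, 0.1, -0.3, -0.22, 1],
    [-0.12, -0.75, -0.1, 0.1, -0.3, -0.22, 1],
    [-0.12, -0.75, -0.1, 0.1, -0.3, -0.22, 1],
    [-0.12, -0.75, -0.1, 0.1, -0.3, -0.22, 1],
    [-0.12, -0.75, -0.1, 0.1, -0.3, -0.22, 1],
    [-0.12, -0.75, -0.1, 0.1, -0.3, -0.22, 1],
    [-0.12, -0.75, -0.1, 0.1, -0.3, -0.22, 1],
    [-0.12, -0.75, -0.1, 0.1, -0.3, -0.22, 1],
    [-0.12, -0.75, -0.1, 0.1, -0.3, -0.22, 1],
    [-0.12, -0.75, -0.1, 0.1, -0.3, -0.22, 1],
    [-0.12, -0.75, -0.1, 0.1, -0.3, -0.22, 1],
    [-0.12, -0.75, -0.1, 0.1, -0.3, -0.22, 1],
    [-0.12, -0.75, -0.1, 0.1, -0.3, -0.22, 1],
    [-0.12, -0.75, -0.1, 0.1, -0.3, -0.22, 1],
    [-0.12, -0.75, -0.1, 0.1, -0.3, -0.22, 1],
    [0, 0, 0, 0, 0, 0, 1],
  ],
)

```text
clock: 5.35
ee_pos: [0.3756, -0.2985, 0.3594]
ee_rot: [-179.4, -32.3, 5.8]
force: [-0.5, 1.6, -0.2]
finger_gap: 1.001
grip_force: 0.0
```

```bash
python3 - <<'E'
from h import *
p,r=delta(LID['a']+.06*AX,RT)
delta(LID['a']-.034*AX,RT,p,r)
o=get_obs();print(o['q'].round(1),o['ee_pos'],o['force'])
E
```

```text
units [ 0.    0.03 -2.85] [-0.11  0.33  0.1 ] minrows 3.0
units [ 1.17  0.14 -2.04] [0. 0. 0.] minrows 3.0
[-72.1 -17.8 104.8  31.7  86.8  11.8] [ 0.37561552 -0.29852438  0.35942812] [-0.52369119  1.58486608 -0.2302815 ]
```

Emit:
drive_tool(
  rows=[
    [0, 0.01, -0.95, -0.04, 0.11, 0.03, 1],
    [0, 0.01, -0.95, -0.04, 0.11, 0.03, 1],
    [0, 0.01, -0.95, -0.03, 0.11, 0.03, 1],
    [0, 0, 0, 0, 0, 0, 1],
  ],
)

```text
clock: 5.85
ee_pos: [0.3765, -0.2931, 0.2445]
ee_rot: [-179.8, -30.0, 7.0]
force: [-0.1, -0.9, 0.8]
finger_gap: 1.002
grip_force: 0.0
```

```bash
python3 - <<'E'
from h import *
t=read_camera('top')[...,::-1];s=read_camera('scene')[...,::-1]
cv2.imwrite('pics/p1.png',np.hstack([cv2.resize(t[140:290,390:490],(400,600)),cv2.resize(s[110:230,160:240],(400,600))]))
delta(LID['a']-.034*AX,RT)
E
```

```text
units [ 1.13  0.11 -2.11] [ 0.03  0.02 -0.03] minrows 3.0
```

View pics/p1.png

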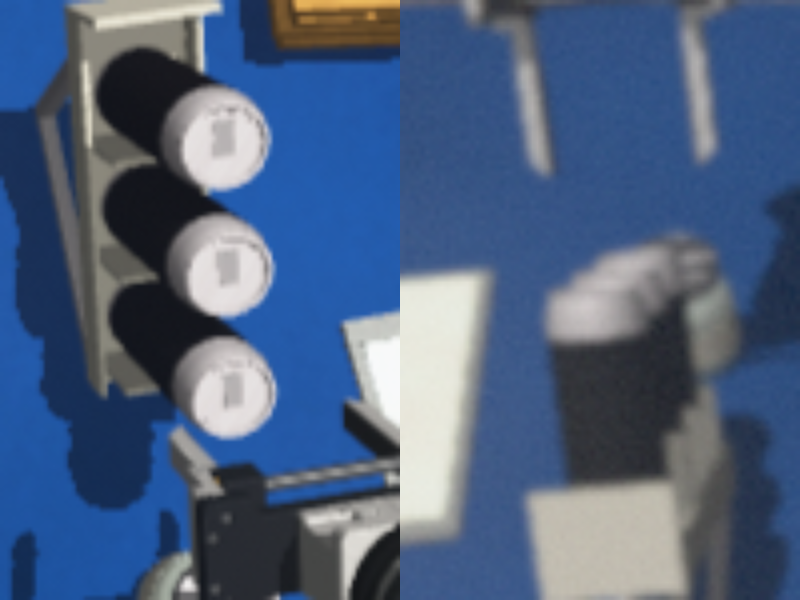

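```bash
python3 - <<'E'
from h import *
o=get_obs();r=Ro.from_euler('xyz',o['ee_rot'],degrees=True)
for s in(-1,1):
  p=o['ee_pos']+r.apply([0,s*.05,.025]);
  for n,o0,k in(('top',(390,140),4),('scene',(160,110),5)):print(n,s,((proj(n,p)-o0)*k).round())
for n,o0,k in(('top',(390,140),4),('scene',(160,110),5)):print(n,[((proj(n,LID[q])-o0)*k).round() for q in 'abc'])
E
```

```text
top -1 [168. 421.]
scene -1 [302. 192.]
top 1 [334. 395.]
scene 1 [149. 204.]
top [array([229., 389.]), array([224., 267.]), array([220., 140.])]
scene [array([232., 252.]), array([213., 268.]), array([192., 285.])]
```

The picture shows the tips straddling can a's axis, at crop (178,435)/(350,408) from the top and (545,175)/(705,160) in the scene view. That is a bit higher than predicted and laterally fine, so I go down and look again before closing.

Emit:
drive_tool(
  rows=[
    [0.28, 0.04, -0.5, 0, 0, 0, 1],
    [0.28, 0.04, -0.5, 0, 0, 0, 1],
    [0.28, 0.04, -0.5, 0, 0, 0, 1],
    [0.29, 0.04, -0.55, 0, 0, 0, 1],
    [0, 0, 0, 0, 0, 0, 1],
  ],
)

```text
clock: 6.58
ee_pos: [0.4226, -0.2897, 0.1658]
ee_rot: [179.8, -30.1, 7.1]
force: [0.1, -0.5, -0.1]
finger_gap: 1.001
grip_force: 0.0
```

```bash
python3 - <<'E'
from h import *
t=read_camera('top')[...,::-1];s=read_camera('scene')[...,::-1]
cv2.imwrite('pics/p2.png',np.hstack([cv2.resize(t[140:290,390:490],(400,600)),cv2.resize(s[110:230,160:240],(400,600))]))
delta(LID['a']-.034*AX,RT)
o=get_obs();r=Ro.from_euler('xyz',o['ee_rot'],degrees=True)
for s in(-1,1):
 for a in(0,.025):
  p=o['ee_pos']+r.apply([0,s*.05,a]);
  for n,o0,k in(('top',(390,140),4),('scene',(160,110),5)):print(n,s,a,((proj(n,p)-o0)*k).round())
E
```

```text
units [-0.   -0.01 -0.08] [ 0.05  0.02 -0.02] minrows 1.0
top -1 0 [131. 380.]
scene -1 0 [314. 293.]
top -1 0.025 [118. 366.]
scene -1 0.025 [318. 330.]
top 1 0 [286. 356.]
scene 1 0 [163. 305.]
top 1 0.025 [270. 342.]
scene 1 0.025 [168. 342.]
```

View pics/p2.png

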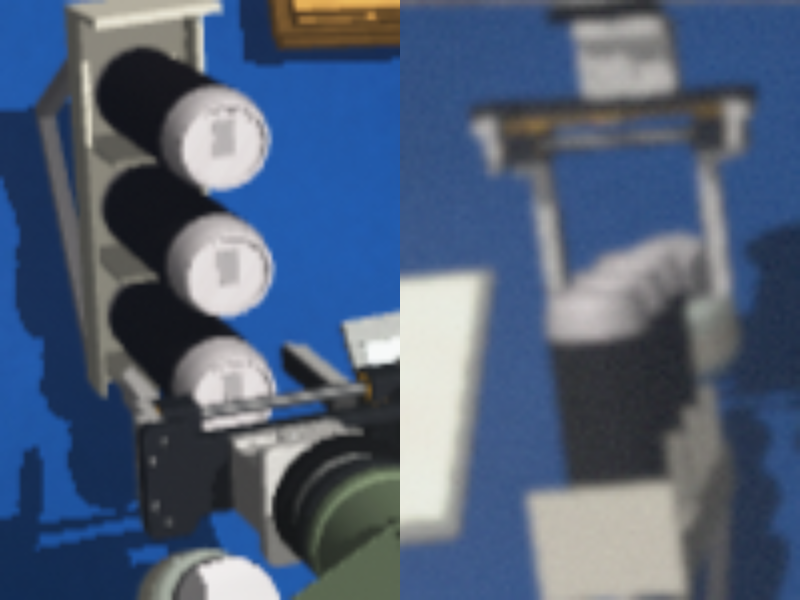

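The picture shows the fingers straddling can a below its lid (top-view lid 225,385, fingertips about 140,390 and 290,360), clear of the can on both sides. Closing now.

Emit:
drive_tool(
  rows=[
    [0, 0, -0.05, 0, 0, 0, -1],
    [0, 0, 0, 0, 0, 0, -1],
    [0, 0, 0, 0, 0, 0, -1],
    [0, 0, 0, 0, 0, 0, -1],
    [0, 0, 0, 0, 0, 0, -1],
    [0, 0, 0, 0, 0, 0, -1],
  ],
)

```text
clock: 7.42
ee_pos: [0.4221, -0.2906, 0.1635]
ee_rot: [179.7, -30.1, 7.1]
force: [-1.6, -0.4, 2.4]
finger_gap: 0.634
grip_force: 30.0
```

Emit:
drive_tool(
  rows=[
    [-0.15, -0.02, 0.26, 0, 0, 0, -1],
    [-0.25, -0.03, 0.43, 0, 0, 0, -1],
    [-0.25, -0.03, 0.43, 0, 0, 0, -1],
    [-0.25, -0.03, 0.43, 0, 0, 0, -1],
    [-0.25, -0.03, 0.43, 0, 0, 0, -1],
    [-0.25, -0.03, 0.43, 0, 0, 0, -1],
    [-0.15, -0.02, 0.26, 0, 0, 0, -1],
    [0, 0, 0, 0, 0, 0, -1],
    [0, 0, 0, 0, 0, 0, -1],
    [0, 0, 0, 0, 0, 0, -1],
  ],
)

```text
clock: 8.68
ee_pos: [0.3599, -0.2969, 0.269]
ee_rot: [179.9, -30.0, 7.0]
force: [-0.3, 0.2, -2.9]
finger_gap: 0.631
grip_force: 30.0
```

```bash
cat > weigh.py <<'E'
from h import *
F=[]
for i in range(14):
    read_camera('top');o=get_obs();F.append(np.r_[o['force'],o['tau'][1:3]])
F=np.array(F);print('F',F.mean(0).round(3),'sd',F.std(0).round(3),'grams',-F[:,2].mean()/9.81*1000)
print(o['clock'],o['finger_gap'],o['grip_force'],o['ee_pos'])
E
python3 weigh.py
```

```text
F [ -0.084   0.043  -3.172 -18.446 -30.746] sd [0.318 0.542 0.42  0.027 0.019] grams 323.3796720549046
9.375 0.6305987055752229 29.968983829021454 [ 0.35992897 -0.29762861  0.26997508]
```

```bash
sed -i 's/range(14)/range(int(__import__("sys").argv[1]))/' weigh.py; python3 weigh.py 40
```

```text
F [ -0.263   0.039  -2.908 -18.453 -30.773] sd [0.442 0.365 0.439 0.001 0.   ] grams 296.41313986542855
11.375 0.6361662913557222 29.96891051530838 [ 0.35993705 -0.29760732  0.26995179]
```

```bash
cat >> h.py <<'E'
PAN=np.array([.5764,.0059]);TR=np.array([.4936,.3244])
def slot(i):return PAN+[(-.045,-.026),(.045,-.026),(0,.052)][i]
E
python3 - <<'E'
from h import *
s=slot(0);print(s)
delta([*s,.22],down(6.8))
E
```

```text
[ 0.5314 -0.0201]
units [ 4.29  6.94 -1.25] [-0.49  4.34 -0.03] minrows 7.0
```

Emit:
drive_tool(
  rows=[
    [0, 0.5, 0, -0.04, 0.36, 0, -1],
    [0, 0.9, 0, -0.04, 0.36, 0, -1],
    [0, 0.9, 0, -0.04, 0.36, 0, -1],
    [0, 0.9, 0, -0.04, 0.36, 0, -1],
    [0.54, 0.47, -0.15, -0.04, 0.36, 0, -1],
    [0.54, 0.47, -0.15, -0.04, 0.36, 0, -1],
    [0.54, 0.47, -0.15, -0.04, 0.36, 0, -1],
    [0.54, 0.47, -0.15, -0.04, 0.36, 0, -1],
    [0.54, 0.47, -0.15, -0.04, 0.36, 0, -1],
    [0.54, 0.47, -0.15, -0.04, 0.36, 0, -1],
    [0.54, 0.47, -0.15, -0.04, 0.36, 0, -1],
    [0.5, 0.45, -0.15, -0.04, 0.36, 0, -1],
    [0, 0, 0, 0, 0, 0, -1],
    [0, 0, 0, 0, 0, 0, -1],
  ],
)

```text
clock: 13.12
ee_pos: [0.5309, -0.0198, 0.2216]
ee_rot: [-179.8, -0.1, 7.0]
force: [-0.4, 0.5, -2.5]
finger_gap: 0.636
grip_force: 30.0
```

```bash
python3 - <<'E'
from h import *
delta([*slot(0),.146],down(6.8))
print(get_obs()['q'].round(2))
E
python3 weigh.py 10
```

```text
units [ 0.01 -0.01 -1.89] [-0.03  0.02 -0.02] minrows 2.0
[-11.61   5.68  93.39   0.21  80.85  71.39]
F [-1.4000e-02  1.0100e-01 -3.1150e+00 -3.4232e+01 -2.9986e+01] sd [0.654 0.595 0.302 0.19  0.023] grams 317.5801748948994
13.625 0.6327861910627302 29.98797118663788 [ 0.53104116 -0.02017839  0.22214133]
```

```bash
python3 weigh.py 4;python3 -c "
from h import *
o=get_obs();print(o['tau'],o['q'])"
```

```text
F [ -0.081  -0.113  -2.955 -34.483 -30.003] sd [0.889 0.129 0.428 0.003 0.001] grams 301.1987073511389
13.825 0.6373088086702465 29.98809278011322 [ 0.5311554  -0.02000351  0.22198849]
[-2.41738872e-02 -3.44820142e+01 -3.00036657e+01  4.63605230e-02
 -6.28102664e-02 -1.71053198e-04] [-11.60360957   5.66723045  93.36375322   0.17670401  80.84247085
  71.40877805]
```

Emit:
drive_tool(
  rows=[
    [0, 0, -0.6, 0, 0, 0, -1],
    [0, 0, -0.6, 0, 0, 0, -1],
    [0, 0, -0.5, 0, 0, 0, -1],
    [0, 0, -0.15, 0, 0, 0, -1],
    [0, 0, 0, 0, 0, 0, -1],
  ],
)

```text
clock: 14.45
ee_pos: [0.5311, -0.0199, 0.1479]
ee_rot: [-179.9, -0.1, 7.0]
force: [-0.2, -0.4, -3.3]
finger_gap: 0.637
grip_force: 30.0
```

Emit:
drive_tool(
  rows=[
    [0, 0, -0.07, 0, 0, 0, -1],
    [0, 0, -0.07, 0, 0, 0, -1],
    [0, 0, 0, 0, 0, 0, -1],
  ],
)

```text
clock: 14.82
ee_pos: [0.5312, -0.02, 0.1425]
ee_rot: [-179.9, -0.2, 7.0]
force: [0.1, -0.6, -3.7]
finger_gap: 0.631
grip_force: 30.0
```

Emit:
drive_tool(
  rows=[
    [0, 0, -0.04, 0, 0, 0, -1],
    [0, 0, -0.04, 0, 0, 0, -1],
    [0, 0, 0, 0, 0, 0, -1],
  ],
)

```text
clock: 15.2
ee_pos: [0.5309, -0.02, 0.1389]
ee_rot: [-179.9, -0.1, 7.0]
force: [-1.0, -0.1, -3.7]
finger_gap: 0.635
grip_force: 30.0
```

Emit:
drive_tool(
  rows=[
    [0, 0, -0.04, 0, 0, 0, -1],
    [0, 0, -0.04, 0, 0, 0, -1],
    [0, 0, 0, 0, 0, 0, -1],
  ],
)

```text
clock: 15.58
ee_pos: [0.5312, -0.02, 0.1359]
ee_rot: [-179.9, -0.2, 7.0]
force: [-0.2, 0.1, -3.5]
finger_gap: 0.633
grip_force: 30.0
```

Emit:
drive_tool(
  rows=[
    [0, 0, -0.05, 0, 0, 0, -1],
    [0, 0, -0.05, 0, 0, 0, -1],
    [0, 0, 0, 0, 0, 0, -1],
  ],
)

```text
clock: 15.95
ee_pos: [0.5332, -0.0201, 0.1355]
ee_rot: [-179.9, -0.4, 6.9]
force: [-2.6, 0.6, 11.3]
finger_gap: 0.634
grip_force: 30.0
```

Emit:
drive_tool(
  rows=[
    [0, 0, 0.05, 0, 0, 0, -1],
    [0, 0, 0, 0, 0, 0, 0.6],
    [0, 0, 0, 0, 0, 0, 0.6],
    [0, 0, 0, 0, 0, 0, 0.6],
    [0, 0, 0.4, 0, 0, 0, 0.6],
    [0, 0, 0.8, 0, 0, 0, 0.6],
    [0, 0, 0.85, 0, 0, 0, 0.6],
    [0, 0, 0.1, 0, 0, 0, 0.6],
    [0, 0, 0, 0, 0, 0, 0.6],
  ],
)

```text
clock: 17.08
ee_pos: [0.531, -0.02, 0.2199]
ee_rot: [-179.9, -0.2, 7.0]
force: [-0.0, -0.6, -0.0]
finger_gap: 0.8
grip_force: 0.0
```

```bash
python3 -c "
from h import *
o=get_obs();delta([.5311,-.0200,.2220],down(6.8));print(o['tau'].round(3),o['q'].round(3))"
```

```text
units [ 0.   -0.    0.05] [-0.02  0.02 -0.02] minrows 1.0
[ 1.3000e-02 -3.3858e+01 -2.9430e+01  5.2000e-02 -9.2000e-02  0.0000e+00] [-11.6     5.741  93.535   0.174  80.591  71.412]
```

Emit:
drive_tool(
  rows=[
    [0, 0, 0.05, 0, 0, 0, 0.6],
    [0, 0, 0, 0, 0, 0, 0.6],
    [0, 0, 0, 0, 0, 0, 0.6],
  ],
)

```text
clock: 17.45
ee_pos: [0.5307, -0.0199, 0.2211]
ee_rot: [-179.8, -0.1, 7.0]
force: [0.4, -0.3, 0.2]
finger_gap: 0.803
grip_force: 0.0
```

```bash
python3 weigh.py 20; python3 -c "
from h import *
o=get_obs();delta([.5311,-.0200,.2220],down(6.8));print(o['tau'].round(3),o['q'].round(3))"
```

```text
F [-2.7900e-01  3.2000e-02  3.8000e-02 -3.2759e+01 -2.8463e+01] sd [0.601 0.312 0.441 0.02  0.023] grams -3.8614086629830497
18.45 0.8018833336505453 0.0 [ 0.53114841 -0.0199946   0.22196083]
units [-0. -0.  0.] [-0.02  0.02 -0.02] minrows 1.0
[ -0.    -32.78  -28.482   0.049  -0.073  -0.   ] [-11.601   5.672  93.362   0.174  80.845  71.413]
```

Emit:
drive_tool(
  rows=[
    [0, 0, -0.7, 0, 0, 0, 0.6],
    [0, 0, -0.8, 0, 0, 0, 0.6],
    [0, 0, -0.6, 0, 0, 0, 0.6],
    [0, 0, 0, 0, 0, 0, 0.6],
    [0, 0, 0, 0, 0, 0, -1],
    [0, 0, 0, 0, 0, 0, -1],
    [0, 0, 0, 0, 0, 0, -1],
    [0, 0, 0, 0, 0, 0, -1],
    [0, 0, 0.3, 0, 0, 0, -1],
    [0, 0, 0.8, 0, 0, 0, -1],
    [0, 0, 0.8, 0, 0, 0, -1],
    [0, 0, 0.2, 0, 0, 0, -1],
    [0, 0, 0, 0, 0, 0, -1],
    [0, 0, 0, 0, 0, 0, -1],
    [0, 0, 0, 0, 0, 0, -1],
    [0, 0, 0, 0, 0, 0, -1],
  ],
)

```text
clock: 20.45
ee_pos: [0.5306, -0.0199, 0.221]
ee_rot: [-179.8, -0.1, 7.0]
force: [0.8, 0.3, -2.8]
finger_gap: 0.63
grip_force: 30.0
```

```bash
python3 weigh.py 24; python3 -c "
from h import *
o=get_obs();delta([.5311,-.0200,.2220],down(6.8));print(o['tau'].round(3),o['q'].round(3))"
```

```text
F [ -0.036   0.073  -3.037 -34.414 -29.975] sd [0.459 0.456 0.4   0.032 0.037] grams 309.61667541456364
21.65 0.6292780372518431 29.997552037239075 [ 0.53112564 -0.01999016  0.22193129]
units [-0. -0.  0.] [-0.02  0.02 -0.02] minrows 1.0
[ 1.0000e-03 -3.4438e+01 -2.9997e+01  4.9000e-02 -6.2000e-02 -0.0000e+00] [-11.601   5.674  93.364   0.174  80.846  71.413]
```

```bash
cat >> h.py <<'E'
ty=np.radians(4.8)
def tslot(s):return TR+s*np.array([np.cos(ty),np.sin(ty)])
E
python3 - <<'E'
from h import *
print([tslot(s) for s in(-.08,0,.08)]);delta([*tslot(.08),.222],down(4.8))
E
```

```text
[array([0.41388057, 0.31770577]), array([0.4936, 0.3244]), array([0.57331943, 0.33109423])]
units [1.05 8.78 0.  ] [-0.02  0.02 -0.31] minrows 9.0
```

Emit:
drive_tool(
  rows=[
    [0.05, 0.4, 0, 0, 0, -0.03, -1],
    [0.1, 0.8, 0, 0, 0, -0.03, -1],
    [0.1, 0.9, 0, 0, 0, -0.03, -1],
    [0.1, 0.9, 0, 0, 0, -0.03, -1],
    [0.1, 0.9, 0, 0, 0, -0.03, -1],
    [0.1, 0.9, 0, 0, 0, -0.03, -1],
    [0.1, 0.9, 0, 0, 0, -0.03, -1],
    [0.1, 0.9, 0, 0, 0, -0.03, -1],
    [0.1, 0.9, 0, 0, 0, -0.03, -1],
    [0.1, 0.78, 0, 0, 0, -0.03, -1],
    [0.1, 0.5, 0, 0, 0, -0.01, -1],
    [0, 0, 0, 0, 0, 0, -1],
    [0, 0, -0.5, 0, 0, 0, -1],
    [0, 0, -0.8, 0, 0, 0, -1],
    [0, 0, -0.5, 0, 0, 0, -1],
    [0, 0, -0.1, 0, 0, 0, -1],
    [0, 0, 0, 0, 0, 0, -1],
  ],
)

```text
clock: 23.78
ee_pos: [0.5734, 0.331, 0.1461]
ee_rot: [-179.9, -0.2, 4.8]
force: [0.4, 0.8, -2.5]
finger_gap: 0.628
grip_force: 30.0
```

```bash
python3 - <<'E'
from h import *
delta([*tslot(.08),.138],down(4.8))
E
```

```text
units [-0.   0.  -0.2] [-0.02  0.03  0.  ] minrows 1.0
```

Emit:
drive_tool(
  rows=[
    [0, 0, -0.1, 0, 0, 0, -1],
    [0, 0, -0.08, 0, 0, 0, -1],
    [0, 0, -0.03, 0, 0, 0, -1],
    [0, 0, 0, 0, 0, 0, -1],
  ],
)

```text
clock: 24.28
ee_pos: [0.5741, 0.3317, 0.1396]
ee_rot: [-179.8, -0.3, 4.8]
force: [-0.9, -0.4, 5.8]
finger_gap: 0.633
grip_force: 30.0
```

Emit:
drive_tool(
  rows=[
    [0, 0, 0.03, 0, 0, 0, -1],
    [0, 0, 0, 0, 0, 0, 0.6],
    [0, 0, 0, 0, 0, 0, 0.6],
    [0, 0, 0, 0, 0, 0, 0.6],
    [0, 0, 0.5, 0, 0, 0, 0.6],
    [0, 0, 0.9, 0, 0, 0, 1],
    [0, 0, 1, 0, 0, 0, 1],
    [0, 0, 1, 0, 0, 0, 1],
  ],
)

```text
clock: 25.28
ee_pos: [0.5734, 0.3313, 0.2778]
ee_rot: [-179.8, -0.3, 4.8]
force: [-0.2, 0.1, -0.6]
finger_gap: 0.999
grip_force: 0.0
```

```bash
python3 - <<'E'
from h import *
p,r=delta(LID['b']+.065*AX+[0,0,.04],RT)
print(p)
E
```

```text
units [ -3.29 -15.52   1.3 ] [ 0.42 -4.3   0.27] minrows 16.0
[ 0.44162862 -0.28954813  0.32979165]
```

Emit:
drive_tool(
  rows=[
    [-0.19, -0.5, 0.25, 0.025, -0.25, 0.016, 1],
    [-0.19, -0.93, 0.25, 0.025, -0.25, 0.016, 1],
    [-0.19, -0.94, 0.25, 0.025, -0.25, 0.016, 1],
    [-0.19, -0.94, 0.25, 0.025, -0.25, 0.016, 1],
    [-0.19, -0.94, 0.1, 0.025, -0.25, 0.016, 1],
    [-0.19, -0.94, 0.1, 0.025, -0.25, 0.016, 1],
    [-0.19, -0.94, 0.1, 0.025, -0.25, 0.016, 1],
    [-0.19, -0.94, 0, 0.025, -0.25, 0.016, 1],
    [-0.19, -0.94, 0, 0.025, -0.25, 0.016, 1],
    [-0.19, -0.94, 0, 0.025, -0.25, 0.016, 1],
    [-0.19, -0.94, 0, 0.025, -0.25, 0.016, 1],
    [-0.19, -0.94, 0, 0.025, -0.25, 0.016, 1],
    [-0.19, -0.94, 0, 0.025, -0.25, 0.016, 1],
    [-0.19, -0.94, 0, 0.025, -0.25, 0.016, 1],
    [-0.19, -0.94, 0, 0.025, -0.25, 0.016, 1],
    [-0.19, -0.94, 0, 0.025, -0.25, 0.016, 1],
    [-0.19, -0.94, 0, 0.025, -0.25, 0.016, 1],
    [0, 0, 0, 0, 0, 0, 1],
  ],
)

```text
clock: 27.52
ee_pos: [0.4429, -0.2926, 0.3278]
ee_rot: [-180.0, -29.5, 6.6]
force: [0.1, -0.3, -0.5]
finger_gap: 0.996
grip_force: 0.0
```

```bash
python3 - <<'E'
from h import *
p,r=delta(LID['b']+.05*AX,RT)
p,r=delta(LID['b']-.034*AX,RT,p,r)
t=read_camera('top');s=read_camera('scene')
cv2.imwrite('pics/p3.png',np.vstack([t[100:280,100:500,::-1],s[130:280,130:530,::-1]])[:, :])
E
```

```text
units [ 0.15  0.1  -1.27] [ 0.01 -0.07  0.04] minrows 2.0
units [ 1.04  0.12 -1.82] [0. 0. 0.] minrows 2.0
```

View pics/p3.png

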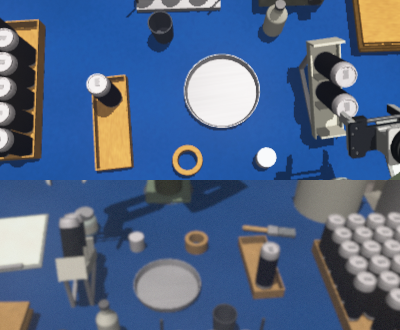

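The picture shows can a upright at the far end of the tray (crop 98,85) with the other things in place, and the gripper near can b.

Emit:
drive_tool(
  rows=[
    [0.08, 0.05, -0.64, 0, -0.03, 0.02, 1],
    [0.08, 0.05, -0.64, 0, -0.04, 0.02, 1],
    [0.26, 0.03, -0.45, 0, 0, 0, 1],
    [0.26, 0.03, -0.45, 0, 0, 0, 1],
    [0.26, 0.03, -0.46, 0, 0, 0, 1],
    [0.26, 0.03, -0.46, 0, 0, 0, 1],
    [0, 0, 0, 0, 0, 0, 1],
  ],
)

```text
clock: 28.5
ee_pos: [0.4922, -0.2787, 0.2019]
ee_rot: [-179.8, -29.9, 7.2]
force: [-0.5, -0.8, 0.2]
finger_gap: 1.004
grip_force: 0.0
```

```bash
python3 - <<'E'
from h import *
p,r=delta(LID['b']-.034*AX,RT)
E
```

```text
units [-0.04 -0.13  0.05] [-0.02 -0.01 -0.07] minrows 1.0
```

Emit:
drive_tool(
  rows=[
    [-0.04, -0.13, 0.05, -0.02, 0, -0.07, 1],
    [0, 0, 0, 0, 0, 0, -1],
    [0, 0, 0, 0, 0, 0, -1],
    [0, 0, 0, 0, 0, 0, -1],
    [0, 0, 0, 0, 0, 0, -1],
    [0, 0, 0, 0, 0, 0, -1],
    [-0.12, -0.01, 0.2, 0, 0, 0, -1],
    [-0.25, -0.03, 0.43, 0, 0, 0, -1],
    [-0.25, -0.03, 0.43, 0, 0, 0, -1],
    [-0.25, -0.03, 0.43, 0, 0, 0, -1],
    [-0.25, -0.03, 0.43, 0, 0, 0, -1],
    [-0.25, -0.03, 0.43, 0, 0, 0, -1],
    [0, 0, 0, 0, 0, 0, -1],
  ],
)

```text
clock: 30.12
ee_pos: [0.4353, -0.2938, 0.3003]
ee_rot: [179.7, -30.0, 6.7]
force: [0.2, -0.6, -1.0]
finger_gap: 0.626
grip_force: 30.0
```

```bash
python3 - <<'E'
from h import *
delta([.5311,-.02,.222],down(6.8))
E
```

```text
units [ 2.4   6.84 -1.96] [-0.46  4.34  0.03] minrows 7.0
```

Emit:
drive_tool(
  rows=[
    [0, 0.5, 0, -0.04, 0.36, 0, -1],
    [0, 0.9, 0, -0.04, 0.36, 0, -1],
    [0, 0.9, 0, -0.04, 0.36, 0, -1],
    [0, 0.9, 0, -0.04, 0.36, 0, -1],
    [0.3, 0.46, -0.25, -0.04, 0.36, 0, -1],
    [0.3, 0.46, -0.25, -0.04, 0.36, 0, -1],
    [0.3, 0.46, -0.25, -0.04, 0.36, 0, -1],
    [0.3, 0.46, -0.25, -0.04, 0.36, 0, -1],
    [0.3, 0.46, -0.24, -0.04, 0.36, 0, -1],
    [0.3, 0.46, -0.24, -0.04, 0.36, 0, -1],
    [0.3, 0.44, -0.24, -0.04, 0.36, 0, -1],
    [0.3, 0.44, -0.24, -0.02, 0.36, 0, -1],
    [0, 0, 0, 0, 0, 0, -1],
    [0, 0, 0, 0, 0, 0, -1],
    [0, 0, 0, 0, 0, 0, -1],
    [0, 0, 0, 0, 0, 0, -1],
  ],
)

```text
clock: 32.12
ee_pos: [0.5314, -0.0198, 0.2209]
ee_rot: [-179.9, -0.2, 6.6]
force: [-0.9, -0.5, -0.9]
finger_gap: 0.633
grip_force: 30.0
```

```bash
python3 weigh.py 10; python3 -c "
from h import *
o=get_obs();delta([.5311,-.0200,.2220],down(6.8));print(o['tau'].round(3),o['q'].round(3))"
```

```text
F [ -0.048  -0.133  -1.666 -33.675 -29.188] sd [0.547 0.356 0.449 0.054 0.016] grams 169.81335722363784
32.625 0.6308012865198589 29.982482492923737 [ 0.53154918 -0.01917856  0.22033802]
units [-0.01 -0.02  0.04] [-0.02  0.02  0.03] minrows 1.0
[-1.9000e-02 -3.3707e+01 -2.9197e+01  5.0000e-02 -6.5000e-02 -0.0000e+00] [-11.514   5.823  93.391   0.189  80.714  71.841]
```

Emit:
drive_tool(
  rows=[
    [0, 0, -0.6, 0, 0, 0, -1],
    [0, 0, -0.8, 0, 0, 0, -1],
    [0, 0, -0.4, 0, 0, 0, -1],
    [0, 0, -0.1, 0, 0, 0, -1],
    [0, 0, -0.08, 0, 0, 0, -1],
    [0, 0, 0, 0, 0, 0, -1],
  ],
)

```text
clock: 33.38
ee_pos: [0.5323, -0.0193, 0.1421]
ee_rot: [-179.9, -0.2, 6.6]
force: [-0.9, -0.4, -1.2]
finger_gap: 0.633
grip_force: 30.0
```

Emit:
drive_tool(
  rows=[
    [0, 0, -0.05, 0, 0, 0, -1],
    [0, 0, 0, 0, 0, 0, -1],
  ],
)

```text
clock: 33.62
ee_pos: [0.5317, -0.0192, 0.1395]
ee_rot: [-179.9, -0.2, 6.6]
force: [-0.3, 0.4, -1.1]
finger_gap: 0.634
grip_force: 30.0
```

Emit:
drive_tool(
  rows=[
    [0, 0, -0.05, 0, 0, 0, -1],
    [0, 0, 0, 0, 0, 0, -1],
  ],
)

```text
clock: 33.88
ee_pos: [0.532, -0.0193, 0.1376]
ee_rot: [-179.9, -0.2, 6.6]
force: [-0.2, 0.1, 1.4]
finger_gap: 0.633
grip_force: 30.0
```

Emit:
drive_tool(
  rows=[
    [0, 0, -0.02, 0, 0, 0, -1],
    [0, 0, 0, 0, 0, 0, 0.6],
    [0, 0, 0, 0, 0, 0, 0.6],
    [0, 0, 0, 0, 0, 0, 0.6],
    [0, 0, 0.5, 0, 0, 0, 0.6],
    [0, 0, 0.9, 0, 0, 0, 1],
    [0, 0, 1, 0, 0, 0, 1],
    [0, 0, 1, 0, 0, 0, 1],
  ],
)

```text
clock: 34.88
ee_pos: [0.5312, -0.0192, 0.2732]
ee_rot: [-179.8, -0.1, 6.6]
force: [-0.1, 0.4, 0.5]
finger_gap: 0.997
grip_force: 0.0
```

```bash
python3 - <<'E'
from h import *
p,r=delta(LID['c']+.06*AX+[0,0,.02],RT)
print(p);delta(LID['c']-.034*AX,RT,p,r)
E
```

```text
units [-0.49 -6.55  1.81] [ 0.48 -4.32  0.02] minrows 7.0
[ 0.51171103 -0.28125212  0.34546152]
units [ 1.17  0.14 -2.54] [0. 0. 0.] minrows 3.0
```

Emit:
drive_tool(
  rows=[
    [-0.04, -0.3, 0.37, 0.037, -0.33, 0, 1],
    [-0.04, -0.53, 0.37, 0.037, -0.33, 0, 1],
    [-0.04, -0.53, 0.37, 0.037, -0.33, 0, 1],
    [-0.04, -0.53, 0.37, 0.037, -0.33, 0, 1],
    [-0.04, -0.53, 0.37, 0.037, -0.33, 0, 1],
    [-0.04, -0.53, 0, 0.037, -0.33, 0, 1],
    [-0.04, -0.53, 0, 0.037, -0.33, 0, 1],
    [-0.04, -0.53, 0, 0.037, -0.33, 0, 1],
    [-0.04, -0.53, 0, 0.037, -0.33, 0, 1],
    [-0.04, -0.53, 0, 0.037, -0.33, 0, 1],
    [-0.04, -0.53, 0, 0.037, -0.33, 0, 1],
    [-0.03, -0.53, 0, 0.037, -0.33, 0, 1],
    [-0.03, -0.43, 0, 0.037, -0.33, 0, 1],
    [0, 0, 0, 0, 0, 0, 1],
    [0, 0, 0, 0, 0, 0, 1],
  ],
)

```text
clock: 36.75
ee_pos: [0.5115, -0.2811, 0.3463]
ee_rot: [-179.9, -29.8, 6.6]
force: [0.8, 0.3, 0.7]
finger_gap: 1.002
grip_force: 0.0
```

```bash
python3 - <<'E'
from h import *
p,r=delta(LID['c']+.05*AX,RT)
p,r=delta(LID['c']-.034*AX,RT,p,r)
E
```

```text
units [ 0.13  0.01 -0.74] [-0.   -0.03  0.02] minrows 1.0
units [ 1.04  0.12 -1.82] [0. 0. 0.] minrows 2.0
```

Emit:
drive_tool(
  rows=[
    [0.13, 0.01, -0.74, 0, -0.03, 0.02, 1],
    [0.26, 0.03, -0.45, 0, 0, 0, 1],
    [0.26, 0.03, -0.45, 0, 0, 0, 1],
    [0.26, 0.03, -0.46, 0, 0, 0, 1],
    [0.26, 0.03, -0.46, 0, 0, 0, 1],
    [0, 0, 0, 0, 0, 0, 1],
  ],
)

```text
clock: 37.5
ee_pos: [0.5583, -0.2742, 0.2422]
ee_rot: [-179.8, -29.9, 6.8]
force: [-0.3, 0.7, -0.0]
finger_gap: 0.999
grip_force: 0.0
```

```bash
python3 - <<'E'
from h import *
p,r=delta(LID['c']-.034*AX,RT)
E
```

```text
units [ 0.   -0.04  0.05] [-0.02 -0.02 -0.02] minrows 1.0
```

Emit:
drive_tool(
  rows=[
    [0, -0.04, 0.05, 0, 0, -0.02, -1],
    [0, 0, 0, 0, 0, 0, -1],
    [0, 0, 0, 0, 0, 0, -1],
    [0, 0, 0, 0, 0, 0, -1],
    [0, 0, 0, 0, 0, 0, -1],
    [0, 0, 0, 0, 0, 0, -1],
    [-0.12, -0.01, 0.2, 0, 0, 0, -1],
    [-0.25, -0.03, 0.43, 0, 0, 0, -1],
    [-0.25, -0.03, 0.43, 0, 0, 0, -1],
    [-0.25, -0.03, 0.43, 0, 0, 0, -1],
    [-0.25, -0.03, 0.43, 0, 0, 0, -1],
    [-0.25, -0.03, 0.43, 0, 0, 0, -1],
    [0, 0, 0, 0, 0, 0, -1],
  ],
)

```text
clock: 39.12
ee_pos: [0.503, -0.285, 0.3406]
ee_rot: [179.9, -30.0, 6.7]
force: [0.2, 0.3, -3.0]
finger_gap: 0.631
grip_force: 30.0
```

```bash
python3 weigh.py 6;python3 - <<'E'
from h import *
print(slot(1));delta([*slot(1),.222],down(6.8))
E
```

```text
F [  0.084   0.249  -3.035 -27.412 -32.779] sd [0.53  0.392 0.74  0.232 0.252] grams 309.42449210479674
39.425 0.6321413665701721 29.99288320541382 [ 0.50332009 -0.28383022  0.33845785]
[ 0.6214 -0.0201]
units [ 2.95  6.59 -2.91] [-0.53  4.32  0.02] minrows 7.0
```

```bash
python3 weigh.py 32;python3 - <<'E'
from h import *
o=get_obs();print(o['tau'].round(3),o['q'].round(3),o['ee_pos'])
E
```

```text
F [-8.1000e-02 -1.5000e-02 -3.0780e+00 -2.6934e+01 -3.2405e+01] sd [0.457 0.453 0.465 0.023 0.027] grams 313.80120548032596
41.025 0.6312448163911273 29.992866218090057 [ 0.50354129 -0.28442163  0.33994587]
[-1.0000e-03 -2.6944e+01 -3.2421e+01  2.2430e+00 -1.1300e+00  9.0000e-03] [-53.376  -7.024  97.48   26.637  75.127  26.32 ] [ 0.50354129 -0.28442163  0.33994587]
```

Emit:
drive_tool(
  rows=[
    [0, 0.5, 0, -0.03, 0.26, 0, -1],
    [0, 0.93, 0, -0.03, 0.26, 0, -1],
    [0, 0.93, 0, -0.03, 0.26, 0, -1],
    [0, 0.93, 0, -0.03, 0.26, 0, -1],
    [-0.16, 0.93, -0.1, -0.03, 0.26, 0, -1],
    [-0.16, 0.93, -0.15, -0.03, 0.26, 0, -1],
    [-0.16, 0.93, -0.15, -0.03, 0.26, 0, -1],
    [-0.16, 0.93, -0.15, -0.03, 0.26, 0, -1],
    [-0.16, 0.93, -0.15, -0.03, 0.26, 0, -1],
    [-0.16, 0.93, -0.15, -0.03, 0.26, 0, -1],
    [-0.16, 0.93, -0.15, -0.03, 0.26, 0, -1],
    [-0.16, 0.93, -0.15, -0.03, 0.26, 0, -1],
    [-0.16, 0.93, -0.15, -0.03, 0.26, 0, -1],
    [-0.16, 0.93, -0.2, -0.03, 0.26, 0, -1],
    [-0.16, 0.93, -0.25, -0.03, 0.26, 0, -1],
    [-0.16, 0.93, -0.25, -0.03, 0.26, 0, -1],
    [-0.16, 0.6, -0.25, -0.03, 0.16, 0, -1],
    [0, 0, 0, 0, 0, 0, -1],
  ],
)

```text
clock: 43.28
ee_pos: [0.4195, 0.3191, 0.2488]
ee_rot: [180.0, 0.0, 6.8]
force: [0.4, 0.2, -3.5]
finger_gap: 0.635
grip_force: 30.0
```

```bash
python3 - <<'E'
from h import *
delta([*tslot(-.08),.222],down(4.8))
E
```

```text
units [-0.14 -0.03 -0.67] [ 0.   -0.   -0.29] minrows 1.0
```

Emit:
drive_tool(
  rows=[
    [-0.14, -0.03, -0.67, 0, 0, -0.29, -1],
    [0, 0, -0.2, 0, 0, 0, -1],
    [0, 0, 0.2, 0, 0, 0, -1],
    [0, 0, 0, 0, 0, 0, -1],
    [0, 0, 0, 0, 0, 0, -1],
    [0, 0, 0, 0, 0, 0, -1],
    [0, 0, 0, 0, 0, 0, -1],
    [0, 0, 0, 0, 0, 0, -1],
    [0, 0, 0, 0, 0, 0, -1],
  ],
)

```text
clock: 44.4
ee_pos: [0.4147, 0.3164, 0.223]
ee_rot: [180.0, -0.1, 4.7]
force: [-0.8, -0.1, -2.7]
finger_gap: 0.635
grip_force: 30.0
```

```bash
python3 weigh.py 3;python3 - <<'E'
from h import *
o=get_obs();print(o['tau'].round(3),o['q'].round(3),o['ee_pos'])
E
```

```text
F [-4.0000e-03  5.6700e-01 -2.9750e+00 -3.3454e+01 -2.9961e+01] sd [0.062 0.405 0.682 0.004 0.002] grams 303.2183749489821
44.55 0.6325358655601884 29.992444217205048 [0.41471579 0.31640297 0.22307836]
[ 1.0000e-03 -3.3449e+01 -2.9959e+01 -1.6000e-02 -7.0000e-02  0.0000e+00] [ 2.78790e+01  4.45900e+00  9.45420e+01 -7.50000e-02  8.09250e+01
  1.13238e+02] [0.41471579 0.31640297 0.22307836]
```

Emit:
drive_tool(
  rows=[
    [0, 0, -0.6, 0, 0, 0, -1],
    [0, 0, -0.8, 0, 0, 0, -1],
    [0, 0, -0.5, 0, 0, 0, -1],
    [0, 0, -0.1, 0, 0, 0, -1],
    [0, 0, 0, 0, 0, 0, -1],
  ],
)

```text
clock: 45.18
ee_pos: [0.4151, 0.3166, 0.1436]
ee_rot: [180.0, -0.1, 4.7]
force: [-0.6, -0.1, -2.5]
finger_gap: 0.632
grip_force: 30.0
```

Emit:
drive_tool(
  rows=[
    [0, 0, -0.05, 0, 0, 0, -1],
    [0, 0, 0, 0, 0, 0, -1],
  ],
)

```text
clock: 45.42
ee_pos: [0.4153, 0.3167, 0.142]
ee_rot: [180.0, -0.2, 4.7]
force: [1.1, 0.5, -2.8]
finger_gap: 0.635
grip_force: 30.0
```

Emit:
drive_tool(
  rows=[
    [0, 0, -0.05, 0, 0, 0, -1],
    [0, 0, -0.03, 0, 0, 0, -1],
    [0, 0, 0, 0, 0, 0, -1],
  ],
)

```text
clock: 45.8
ee_pos: [0.4158, 0.3168, 0.1393]
ee_rot: [180.0, -0.2, 4.7]
force: [0.5, -0.3, 4.7]
finger_gap: 0.632
grip_force: 30.0
```

Emit:
drive_tool(
  rows=[
    [0, 0, -0.04, 0, 0, 0, -1],
    [0, 0, 0, 0, 0, 0, -1],
  ],
)

```text
clock: 46.05
ee_pos: [0.4167, 0.317, 0.1391]
ee_rot: [-180.0, -0.4, 4.7]
force: [0.4, -1.4, 9.1]
finger_gap: 0.632
grip_force: 30.0
```

Emit:
drive_tool(
  rows=[
    [0, 0, 0.04, 0, 0, 0, -1],
    [0, 0, 0, 0, 0, 0, 0.6],
    [0, 0, 0, 0, 0, 0, 0.6],
    [0, 0, 0, 0, 0, 0, 0.6],
    [0, 0, 0.5, 0, 0, 0, 0.6],
    [0, 0, 0.9, 0, 0, 0, 0.6],
    [0, 0, 0.5, 0, 0, 0, 0.6],
    [0, 0, 0.18, 0, 0, 0, 0.6],
    [0, 0, 0, 0, 0, 0, 0.6],
    [0, 0, 0, 0, 0, 0, 0.6],
    [0, 0, 0, 0, 0, 0, 0.6],
    [0, 0, 0, 0, 0, 0, 0.6],
    [0, 0, 0, 0, 0, 0, 0.6],
  ],
)

```text
clock: 47.68
ee_pos: [0.4146, 0.3164, 0.2209]
ee_rot: [180.0, -0.1, 4.7]
force: [-0.3, -0.1, -0.2]
finger_gap: 0.799
grip_force: 0.0
```

```bash
python3 weigh.py 3;python3 - <<'E'
from h import *
o=get_obs();print(o['tau'].round(3),o['q'].round(3),o['ee_pos'])
delta([.4147,.3164,.2231],down(4.7))
E
```

```text
F [  0.58   -0.147  -0.335 -31.846 -28.411] sd [0.613 0.386 0.259 0.006 0.009] grams 34.19612705572831
47.825 0.7973182383085865 0.0 [0.41473464 0.31643318 0.22112343]
[-1.0000e-03 -3.1853e+01 -2.8422e+01 -2.0000e-02 -7.9000e-02  0.0000e+00] [ 2.78810e+01  4.54400e+00  9.46850e+01 -7.60000e-02  8.06910e+01
  1.13237e+02] [0.41473464 0.31643318 0.22112343]
units [-0.   -0.    0.05] [0.   0.02 0.01] minrows 1.0
```

Emit:
drive_tool(
  rows=[
    [0, 0, 0.05, 0, 0, 0, 0.6],
    [0, 0, 0, 0, 0, 0, 0.6],
    [0, 0, 0, 0, 0, 0, 0.6],
    [0, 0, 0, 0, 0, 0, 0.6],
    [0, 0, 0, 0, 0, 0, 0.6],
  ],
)

```text
clock: 48.45
ee_pos: [0.4147, 0.3164, 0.2231]
ee_rot: [180.0, -0.1, 4.7]
force: [0.7, 0.5, -0.2]
finger_gap: 0.8
grip_force: 0.0
```

```bash
python3 - <<'E'
from h import *
o=get_obs();print(o['tau'].round(3),o['q'].round(3),o['ee_pos'])
E
```

```text
[-0.0000e+00 -3.1883e+01 -2.8501e+01 -2.0000e-02 -7.9000e-02  0.0000e+00] [ 2.78770e+01  4.45400e+00  9.45430e+01 -7.70000e-02  8.09280e+01
  1.13237e+02] [0.41472153 0.31637327 0.22311787]
```

```bash
python3 - <<'E'
from h import *
from scipy.optimize import least_squares
D=[([68.4413,11.8822,88.3938],[.12846,.55974,.20410],[-179.884,-.018,167.06]),
([-11.601,5.674,93.364],[.53113,-.01999,.22193],[-179.9,-.15,7.0]),
([27.877,4.454,94.543],[.41472,.31637,.22312],[180,-.1,4.7]),
([27.881,4.544,94.685],[.41473,.31643,.22112],[180,-.1,4.7]),
([-72.1,-17.8,104.8],[.37562,-.29852,.35943],[-179.4,-32.3,5.8]),
([-53.376,-7.024,97.48],[.50354,-.28442,.33995],[179.9,-30,6.7])]
def f(x):
    d,h,L2,L3,a3,Lt=x;e=[]
    for q,p,r in D:
        w=np.array(p)-Lt*Ro.from_euler('xyz',r,degrees=True).apply([0,0,1]);q=np.radians(q);s=q[1]+q[2]
        rr=d+L2*np.sin(q[1])+L3*np.sin(s)+a3*np.cos(s);z=h+L2*np.cos(q[1])+L3*np.cos(s)-a3*np.sin(s)
        e+=list(w-[rr*np.cos(q[0]),rr*np.sin(q[0]),z])
    return np.array(e)
s=least_squares(f,[0,.3,.4,.4,0,.25]);print(s.x.round(4),abs(s.fun).max(),np.sqrt(np.diag(np.linalg.pinv(s.jac.T@s.jac)))*.0005)
for d in(0,.02,.04,.06):
    s2=least_squares(lambda y:f(np.r_[d,y]),[.3,.4,.4,0,.25]);print(d,s2.x.round(3),s2.cost*1e6)
E
```

```text
[ 0.1256  0.1553  0.2838  0.3175 -0.3537  0.5165] 0.0840762590101854 [0.0023599  0.00513839 0.0053641  0.00272195 0.01020637 0.00072601]
0 [ 0.193  0.329  0.451 -0.276  0.508] 15439.671118057251
0.02 [ 0.187  0.322  0.43  -0.289  0.509] 15335.864573419976
0.04 [ 0.181  0.314  0.409 -0.301  0.511] 15250.014137607202
0.06 [ 0.175  0.307  0.387 -0.313  0.512] 15182.119810618857
```

Emit:
drive_tool(
  rows=[
    [0, 0, 0.8, 0, 0, 0, 0.6],
    [0, 0, 1, 0, 0, 0, 0.6],
    [0, 0, 1, 0, 0, 0, 0.6],
    [-0.3, 0.5, 0.5, 0, 0, 0, 0.6],
    [-0.3, 0.8, 0.5, 0, 0, 0, 0.6],
    [-0.3, 0.8, 0.3, 0, 0, 0, 0.6],
    [0, 0.5, 0, 0, 0, 0, 0.6],
    [0, 0, 0, 0, 0, 0, 0.6],
  ],
)

```text
clock: 49.45
ee_pos: [0.3787, 0.4209, 0.3858]
ee_rot: [179.9, -0.0, 4.7]
force: [-0.2, 0.4, -0.8]
finger_gap: 0.802
grip_force: 0.0
```

```bash
python3 - <<'E'
from h import *
t=read_camera('top');s=read_camera('scene')
cv2.imwrite('pics/p4.png',np.vstack([t[80:300,80:500,::-1],s[130:330,110:530,::-1]]))
E
```

```text
(no output)
```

View pics/p4.png

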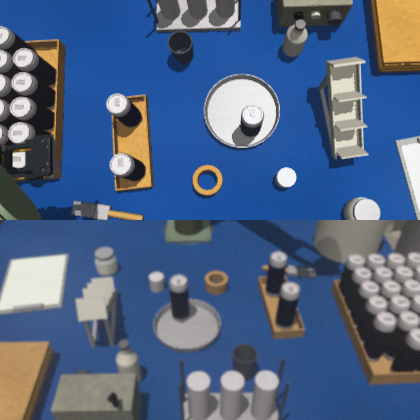

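The picture shows cans a and c upright in the tray (crop 118,105 and 122,165) and can b upright in the pan (252,118). The rack is empty and the other things on the table are undisturbed.

```bash
python3 -c "
from workcell import *
print(finish_job())"
```

```text
the job is handed in; nothing more can be done
None
```

The job is handed in: cans a and c are upright in the cardboard tray at about 315 g and 311 g, only slightly over the 300 g limit by force and torque readings, and can b (about 170 g) is upright in the steel pan, with about 50 of the 72 s used.

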